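# Sweep the lantern collars into the scrap pan

## Task

Three hexagonal brass lantern collars lie about on the lantern painter's bench. With the fingers, gently sweep all three along the bench into the three-sided steel scrap pan until each lies flat and wholly inside it, never pinching hard or lifting them, and leave the finials, tins, jar, brush and lantern standing or lying where they are.

Things in the scene. Friction and masses are not known exactly. Their poses are not given: they have to be found in the camera images.
- pan: three-sided scrap pan of sheet steel fixed to the bench at the robot's right. Inside 130 mm deep (its x), 200 mm wide (its y); walls 30 mm high, 3 mm thick at back (+x) and sides. Its front (-x, 65 mm from the origin) is open, the floor flush with the bench, no step. Origin: middle of the floor, bench height; x points from front to back wall. The front faces world +y, turned up to 17 degrees either way
- collar_a_center (a point): hexagonal brass lantern collar lying flat on the bench: hexagon 44 mm across flats (51 mm across corners), 16 mm high, with a 32 mm round boss another 6 mm high on top; about 90 g, loose. This point is on its axis, 8 mm above its underside; z up; the nearest of the three as seen from the robot
- collar_b_center (a point): hexagonal brass lantern collar lying flat on the bench: hexagon 44 mm across flats (51 mm across corners), 16 mm high, with a 32 mm round boss another 6 mm high on top; about 90 g, loose. This point is on its axis, 8 mm above its underside; z up; the middle of the three as seen from the robot
- collar_c_center (a point): hexagonal brass lantern collar lying flat on the bench: hexagon 44 mm across flats (51 mm across corners), 16 mm high, with a 32 mm round boss another 6 mm high on top; about 90 g, loose. This point is on its axis, 8 mm above its underside; z up; the farthest of the three as seen from the robot
- finial_a: brass finial, a turned spindle standing upright, 34 mm foot diameter, 55 mm high; loose, leave alone. Origin under its foot
- finial_b: second finial, the same
- tin_left: paint tin with a yellow band, 76 mm diameter, 95 mm high, at the left; loose, leave alone. Origin under its centre
- tin_right: paint tin with a white band, same size, at the right, behind the pan; loose, leave alone. Origin under its centre
- jar: small varnish jar, 48 mm diameter, 60 mm high, beyond the pan; loose, leave alone. Origin under its centre
- brush: paint brush 200 mm long lying on the far side of the bench, roughly along y; loose, leave alone. Origin under its middle
- lantern: small six-sided glass and metal lantern, 84 mm wide, 160 mm high, standing on the far left; loose, leave alone. Origin under its centre
Not all that is in view belongs to the job. What is shaped like the part that bears collar_a_center but red or white is not meant.

How it is judged:
At the end, for the whole second after the job is handed in: All three collars lie flat and still on the floor of the scrap pan, each wholly behind its open front edge (centre at least 20 mm behind it) and between its side walls (x of collar_a_center in the frame of pan between -0.045 and 0.065 m and y of collar_a_center in the frame of pan between -0.1 and 0.1 m and height (world z) of each of collar_a_center, collar_b_center, collar_c_center below 0.012 m and angle between each of collar_a_center, collar_b_center, collar_c_center's own z axis and vertical below 0.15 rad and linear speed of each of collar_a, collar_b, collar_c below 0.02 m/s and x of collar_b_center in the frame of pan between -0.045 and 0.065 m and y of collar_b_center in the frame of pan between -0.1 and 0.1 m and x of collar_c_center in the frame of pan between -0.045 and 0.065 m and y of collar_c_center in the frame of pan between -0.1 and 0.1 m); the robot touches nothing.
It fails at once if a collar is lifted off the bench (by more than 12 mm) or tipped by more than about 29 degrees (height (world z) of any of collar_a_center, collar_b_center, collar_c_center above 0.02 m or angle between any of collar_a_center, collar_b_center, collar_c_center's own z axis and vertical above 0.5 rad).
It fails at once if a collar is pinched or rammed with more than 20 N (contact force between the fingers and collar_a above 20 N or contact force between the fingers and collar_b above 20 N or contact force between the fingers and collar_c above 20 N).
It fails at once if a bystander is moved by more than 20 mm (distance of any of tin_left, tin_right, finial_a, finial_b, jar, brush, lantern from where it was at the start of the episode above 0.02 m).
It fails at once if an upright bystander is tipped over (angle between any of tin_left, tin_right, finial_a, finial_b, jar, lantern's own z axis and vertical above 0.4 rad).
It also fails if it takes over 72 s, if anything falls off the work surface, if the arm or the gripper's body presses on something with over 40 N, if the wrist force passes 120 N, or if a joint passes its speed limit or range.

## Robot

A 6-joint arm with a two-finger parallel gripper is mounted at the origin on the work surface. World frame = base frame: x ahead of the robot, y to its left, z up, the work surface at z = 0. Lengths are in m, angles in rad, forces in N, time in s.
With the tool pointing down it reaches from about 0.325 to 0.775 m from the base axis. Payload 5.5 kg.
Tool frame: the origin (TCP) lies at the very end of the fingers, on their centre line; the grasp point (between the pads) lies 19 mm behind it; z points along the fingers, y is the line along which they close (so a half turn about z gives the same grasp; the last joint's range is limited). The gripper opens to 88 mm and grips with 3 to 60 N. Pads are 20 mm wide; open, the fingers measure 115 mm over their backs; the gripper's body (75 mm by 178 mm) begins 61 mm behind the grasp point.
Start: joints at [1.206, 0.091, 1.231, -0, 1.82, -0.057], TCP at [0.182, 0.572, 0.223] pointing down, gripper open.
Joint ranges: [-2.87, 2.87], [-0.86, 2.18], [0.17, 2.46], [-1.51, 4.65], [0.06, 2.69], [-2.65, 2.65]. Speed limits (rad/s): [2.57, 2.57, 3.01, 3.14, 3.14, 3.14].

## Interface

Orientations are given as a rotation vector (axis times angle).
In Python, from rig import sense, get_image, job_done gives the robot as it stands.
- The arm moves only by the tool send_rows, never from a script. Its argument "deltas" is a list of rows, each a list of 5 numbers: the shift along the tool's x, y, z in m, then the turn about the tool's z in rad, then the closure, from 0 (fully open) to 1 (shut). In form: [[tx, ty, tz, yaw, hand], ...]. A call has 1 to 8 rows; each row is the pose to reach, as a shift and turn from the pose commanded when the call began, along the tool's axes at that moment; what a row does not reach only later rows make up. A row lasts 1/10 s, in which the tool goes at most 50 mm and 8.59 degrees, less where a joint would pass 70% of its speed; a pose out of reach is approached as far as the arm can. A call with a gripper value outside its range is refused whole. The fingers move at their own pace and stop on an object; "force" is the grip in N (left out, the last holds). Time passes only in rows, so rows that repeat a pose let the fingers close. It gives the time, the measured TCP pose, the force, the opening and the grip force at its end, in the units of the state.
- sense(): the state, without advancing time (a new reading comes with each control period).
- get_image(name): name is "scene" or "top" or "wrist"; returns a dict with "img" (420x560x3 uint8, red, green, blue), "vertical_fov" (degrees; the focal length in pixels is half the picture's height over the tangent of half this angle, whatever the lens; pixels are square), "cx", "cy" (the principal point, pixels), "rvec" (rotation vector, rad) and "tvec" (3), from world to camera coordinates, as OpenCV has them. Camera axes: x right, y down, z forward; pixel columns grow to the right and rows downward; lengths in m; the calibration is good to about 2 mm. A picture is of the moment at which its call begins. There is no depth.
- job_done(): hands the job in; it is judged then, once.
The state is a dict: "clock": time; "qpos": joint angles; "joint_vel": joint speeds; "effort": joint torques, N m; "tool_pos": TCP position; "tcp_rot": TCP orientation; "force": force on the tool from outside, world axes, zero at the start; "ft_torque": the same for the moment, N m; "finger_gap": finger opening in m; "gripper_force": force on a finger pad.
Only numpy, scipy, OpenCV 4.12 (cv2) and the standard library are available. Lean on these libraries where they do the work, as an engineer would, in place of code of your own. Each camera call takes 0.05 s, during which the arm holds its last target. There are 200 camera calls.

## Working session

There is one attempt and no reset: what is moved stays moved. The work goes in short steps, Python scripts to look and compute and a tool call to move; the robot and the scene stay as the last step left them, time stands still between calls to the robot, and variables do not carry over. Pictures are saved under pics/ and viewed, at most 11 in all, crops included, and the job is handed in when it is done.

Besides the shell and the picture viewer there is one more tool, called after "Request:" by a JSON object that holds its "fn" and its "kwargs", one argument or row to a line. send_rows: Moves the arm, as the interface text tells. Its arguments: {"type":"object","properties":{"deltas":{"type":"array","items":{"type":"array","items":{"type":"number"}}},"force":{"type":"number"}},"required":["deltas"]}

```bash
mkdir -p pics; ls
python3 - <<'E'
from rig import *
import cv2,pickle
d={}
for n in ("scene","top"):
    r=get_image(n); d[n]=r; cv2.imwrite(f"pics/{n}0.png",r["img"][:,:,::-1])
    print(n,{k:v for k,v in r.items() if k!="img"})
pickle.dump(d,open("d0.pkl","wb"))
print(sense())
E
```

```text
pics
scene {'vertical_fov': 54.053727171301226, 'cx': 278.9553248856583, 'cy': 207.6744444937088, 'rvec': array([ 1.47450908,  2.33599047, -0.67313385]), 'tvec': array([ 0.29740959, -0.42188792,  1.34613933])}
top {'vertical_fov': 44.58237952055702, 'cx': 278.6260539474768, 'cy': 210.5173544403882, 'rvec': array([ 2.15230035, -2.14723485,  0.12923865]), 'tvec': array([-0.05175171,  0.60171025,  1.24952485])}
{'clock': 0.1, 'qpos': array([ 1.20629412e+00,  9.17683088e-02,  1.23172634e+00, -3.44243126e-05,
        1.81978353e+00, -5.66811192e-02]), 'joint_vel': array([-1.03227214e-04,  6.00717874e-04, -2.33753612e-03, -2.24983364e-04,
        2.94269612e-04, -3.96205443e-06]), 'effort': array([ 1.79816238e-03, -4.47858739e+01, -4.07571137e+01,  6.99672103e-02,
        2.83812254e-02, -1.15799621e-04]), 'tool_pos': array([0.18170191, 0.57156151, 0.22165117]), 'tcp_rot': array([-4.81581452e-01, -3.10413728e+00,  2.59981211e-03]), 'force': array([ 0.01889978, -1.61248115, -0.33441159]), 'ft_torque': array([ 0.00454711, -0.01169618,  0.02948534]), 'gripper_force': 0.0, 'finger_gap': 0.08752645884995137}
```

View pics/top0.png

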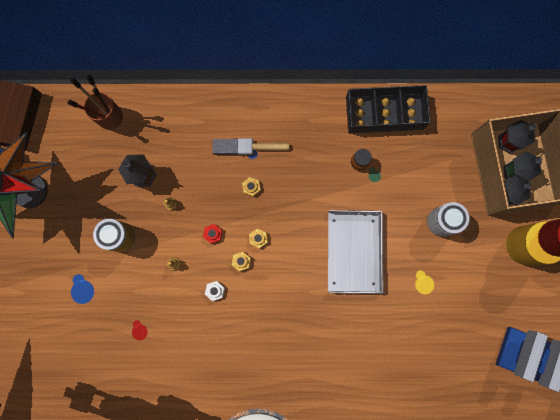

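View pics/scene0.png

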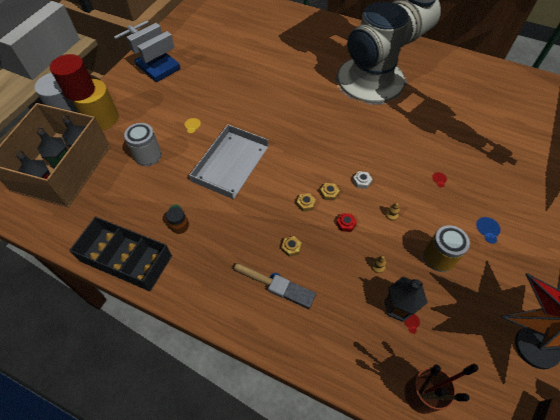

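The top view shows three yellow hexagonal collars at (251,187) [c], (258,239) [b] and (241,262) [a]. The red hexagon (213,234) and the white one (215,291) are decoys, and the finials are at (171,204) and (174,264). The pan is at (328–383, 210–294), open to the left. Next I'll confirm with a crop and measure from both views.

```bash
cat > h.py <<'E'
import numpy as np,cv2
def cam(r):
    f=210/np.tan(np.radians(r["vertical_fov"])/2)
    K=np.array([[f,0,r["cx"]],[0,f,r["cy"]],[0,0,1.]]); R=cv2.Rodrigues(r["rvec"])[0]
    return K,R,np.array(r["tvec"]).ravel()
def ray(r,uv):
    K,R,t=cam(r); d=R.T@np.linalg.solve(K,[*uv,1]); return -R.T@t,d/np.linalg.norm(d)
def onplane(r,uv,z):
    c,d=ray(r,uv); return c+d*(z-c[2])/d[2]
def tri(r1,p1,r2,p2):
    A=np.zeros((3,3));b=np.zeros(3);L=[ray(r1,p1),ray(r2,p2)]
    for c,d in L:
        M=np.eye(3)-np.outer(d,d);A+=M;b+=M@c
    x=np.linalg.solve(A,b); return x,max(np.linalg.norm((np.eye(3)-np.outer(d,d))@(x-c)) for c,d in L)
def proj(r,X):
    K,R,t=cam(r); p=K@(R@np.array(X)+t); return p[:2]/p[2]
def yellow(img,box=None):
    h=cv2.cvtColor(img,cv2.COLOR_RGB2HSV)
    m=cv2.inRange(h,(18,130,140),(35,255,255))
    m=cv2.morphologyEx(m,cv2.MORPH_CLOSE,np.ones((5,5)))
    cs,_=cv2.findContours(m,cv2.RETR_EXTERNAL,cv2.CHAIN_APPROX_NONE); o=[]
    for c in cs:
        if cv2.contourArea(c)>60:
            q=cv2.moments(cv2.convexHull(c)); o.append((q["m10"]/q["m00"],q["m01"]/q["m00"],cv2.contourArea(c)))
    return o
E
python3 - <<'E'
from h import *; import pickle
d=pickle.load(open("d0.pkl","rb")); T,S=d["top"],d["scene"]
for n in d: print(n,np.round(yellow(d[n]["img"]),1).tolist())
g=lambda uv,z=0: np.round(onplane(T,uv,z),3)
print("finials",g((171,204),.03),g((174,264),.03),"jar",g((362,160),.06),"tin r",g((454,216),.095),"red",g((213,234),.01),"brush",g((250,147),.01))
for r,b in((T,(160,170,400,310)),(S,(180,110,420,270))):
    pass
a=T["img"][165:310,160:400]; cv2.imwrite("pics/c.png",cv2.resize(a,None,fx=3.3,fy=3.3,interpolation=cv2.INTER_CUBIC)[:,:,::-1])
E
```

```text
scene [[291.4, 244.3, 203.5], [305.9, 200.1, 173.5], [329.8, 189.4, 169.0], [191.9, 124.5, 160.0], [92.5, 91.6, 222.0]]
top [[423.5, 282.6, 316.5], [240.5, 261.0, 235.5], [257.7, 238.0, 234.5], [541.4, 243.6, 547.5], [250.7, 186.1, 224.5]]
finials [0.619 0.223 0.03 ] [0.468 0.211 0.03 ] jar [ 0.727 -0.259  0.06 ] tin r [ 0.582 -0.471  0.095] red [0.545 0.118 0.01 ] brush [0.773 0.025 0.01 ]
```

View pics/c.png

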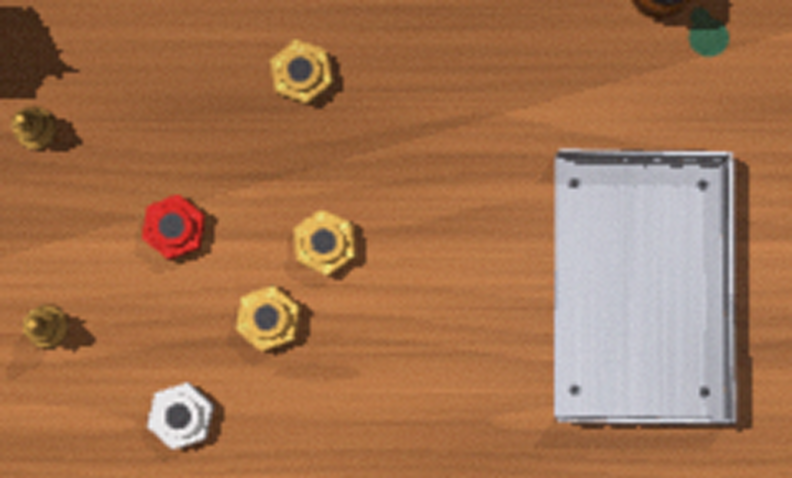

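The crop confirms three yellow brass collars, with the red and white decoys to their left. Now I'll triangulate the collars from their dark bores, and the pan corners.

Run:
```python
from h import *; import pickle
d=pickle.load(open("d0.pkl","rb")); T,S=d["top"],d["scene"]
def bore(img,u,v,w=6):
    u,v=round(u),round(v); p=img[v-w:v+w+1,u-w:u+w+1].astype(int)
    m=(p[...,0]<115)&(p[...,0]-p[...,2]<35); y,x=np.nonzero(m); return u-w+x.mean(),v-w+y.mean(),m.sum()
for n,t,s in(("a",(240.5,261),(329.8,189.4)),("b",(257.7,238),(305.9,200.1)),("c",(250.7,186.1),(291.4,244.3))):
    bt,bs=bore(T["img"],*t),bore(S["img"],*s)
    X,e=tri(T,bt[:2],S,bs[:2]); print(n,np.round(bt,1),np.round(bs,1),"tri",X.round(4),round(e,4),"plane22",onplane(T,bt[:2],.022).round(4))
    X,e=tri(T,t,S,s); print("  hull tri",X.round(4),round(e,4))
# pan masks
for n in d:
    h=cv2.cvtColor(d[n]["img"],cv2.COLOR_RGB2HSV); m=cv2.inRange(h,(0,0,100),(180,60,255)); 
    m=cv2.morphologyEx(m,cv2.MORPH_CLOSE,np.ones((3,3)))
    k,l,st,c=cv2.connectedComponentsWithStats(m); p=(355,250) if n=="top" else (230,160)
    mm=(l==l[p[1],p[0]]).astype(np.uint8); cs,_=cv2.findContours(mm,0,2); c=max(cs,key=cv2.contourArea)
    q=cv2.approxPolyDP(cv2.convexHull(c),4,True)[:,0]; print(n,cv2.contourArea(c),q.tolist())
    if n=="top": print(onplane(T,(328.5,212),0),onplane(T,(328.5,292.3),0),onplane(T,(381.8,211.5),.03),onplane(T,(383,293.8),.03))
a=S["img"][110:215,170:290]; cv2.imwrite("pics/ps.png",cv2.resize(a,None,fx=5,fy=5,interpolation=cv2.INTER_CUBIC)[:,:,::-1])
```

```text
a [240.2 260.8  38. ] [329.8 188.1  29. ] tri [0.4762 0.0464 0.0196] 0.0 plane22 [0.4761 0.0462 0.022 ]
  hull tri [0.4758 0.0465 0.0133] 0.0004
b [257.5 237.8  36. ] [306.  198.9  32. ] tri [0.5345 0.0031 0.0192] 0.0001 plane22 [0.5342 0.0031 0.022 ]
  hull tri [0.5344 0.003  0.0135] 0.0
c [250.4 185.6  33. ] [291.3 243.2  39. ] tri [0.6689 0.0224 0.0199] 0.0002 plane22 [0.6684 0.0224 0.022 ]
  hull tri [0.6685 0.0224 0.0136] 0.0002
scene 2379.0 [[227, 125], [267, 146], [234, 197], [189, 174]]
top 4383.0 [[330, 210], [381, 211], [382, 292], [328, 291]]
[ 0.60325531 -0.17904935  0.        ] [ 0.39793047 -0.17707529  0.        ] [ 0.60093359 -0.31098711  0.03      ] [ 0.39554757 -0.30921883  0.03      ]
```

View pics/ps.png

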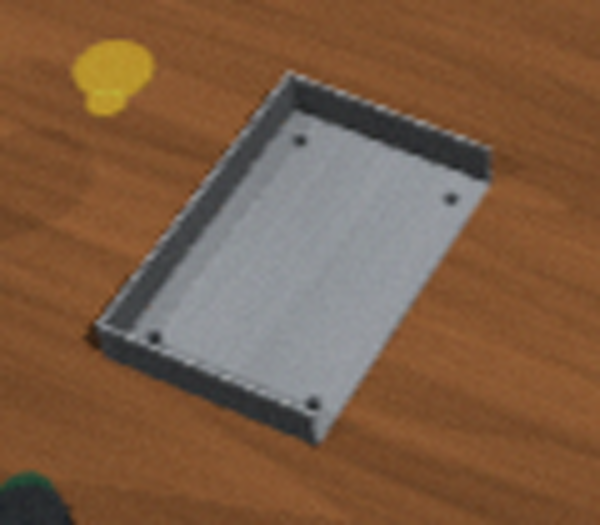

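Measured positions (m):

| Thing | x | y | Check |
|---|---|---|---|
| Collar a | 0.476 | 0.046 | bore top at z ≈ 0.020 |
| Collar b | 0.534 | 0.003 | bore top at z ≈ 0.020 |
| Collar c | 0.668 | 0.022 | bore top at z ≈ 0.020 |
| Pan (inside) | 0.401 to 0.600 | front edge -0.178, back -0.308 | size matches the text, about 0.5° turned |

I'll push each collar with the two part-closed fingers in -y, along lanes x = 0.442, 0.501 and 0.560.

Request:
{"fn": "send_rows", "kwargs": {
  "deltas": [
    [-0.035,-0.03,0,0.105,0.66],
    [-0.07,-0.06,0,0.21,0.66],
    [-0.105,-0.09,0,0.315,0.66],
    [-0.14,-0.12,0,0.42,0.66],
    [-0.175,-0.15,0,0.525,0.66],
    [-0.21,-0.18,0,0.63,0.66],
    [-0.245,-0.21,0,0.735,0.66],
    [-0.28,-0.24,0,0.84,0.66]
  ],
  "force": 10
}}

```text
clock: 0.9
tool_pos: [0.3764, 0.2565, 0.2223]
tcp_rot: [-1.711, -2.635, 0.0]
force: [0.6, -0.1, -0.3]
finger_gap: 0.0308
gripper_force: 0.0
```

```bash
cat > go.py <<'E'
# usage: go.py x y z heading(deg of tool x in world): delta in tool axes
import sys,numpy as np,cv2
from rig import sense
s=sense(); R=cv2.Rodrigues(np.array(s["tcp_rot"]))[0]; p=s["tool_pos"]
h=np.degrees(np.arctan2(R[1,0],R[0,0]))
print("t",s["clock"],"pos",p.round(4),"head",h.round(1),"gap",round(s["finger_gap"],3),"F",s["force"].round(1))
if len(sys.argv)>3:
    a=list(map(float,sys.argv[1:])); print("delta",(R.T@(np.array(a[:3])-p)).round(4),"yaw",np.radians(h-a[3]).round(3) if len(a)>3 else 0)
E
python3 go.py 0.476 0.1 0.06 90
```

```text
t 0.9 pos [0.3764 0.2565 0.2223] head 114.0 gap 0.031 F [ 0.6 -0.1 -0.3]
delta [-0.1835  0.0274  0.1623] yaw 0.419
```

Request:
{"fn": "send_rows", "kwargs": {
  "deltas": [
    [-0.03,0.005,0.02,0.07,0.66],
    [-0.06,0.01,0.04,0.14,0.66],
    [-0.09,0.014,0.06,0.21,0.66],
    [-0.125,0.019,0.085,0.28,0.66],
    [-0.155,0.023,0.115,0.35,0.66],
    [-0.1835,0.0275,0.14,0.419,0.66],
    [-0.1835,0.0275,0.162,0.419,0.66],
    [-0.1835,0.0275,0.162,0.419,0.66]
  ]
}}

```text
clock: 1.7
tool_pos: [0.474, 0.1011, 0.0564]
tcp_rot: [-2.215, -2.221, 0.01]
force: [-0.5, -0.6, -0.2]
finger_gap: 0.0299
gripper_force: 0.0
```

```bash
python3 go.py 0.476 0.1 0.005 90
python3 - <<'E'
from rig import *;import cv2
r=get_image("top");cv2.imwrite("pics/t1.png",cv2.resize(r["img"][150:320,130:400],None,fx=2.5,fy=2.5)[:,:,::-1])
E
```

```text
t 1.7 pos [0.474  0.1011 0.0564] head 90.1 gap 0.03 F [-0.5 -0.6 -0.2]
delta [-0.0011  0.0024  0.0514] yaw 0.002
```

View pics/t1.png

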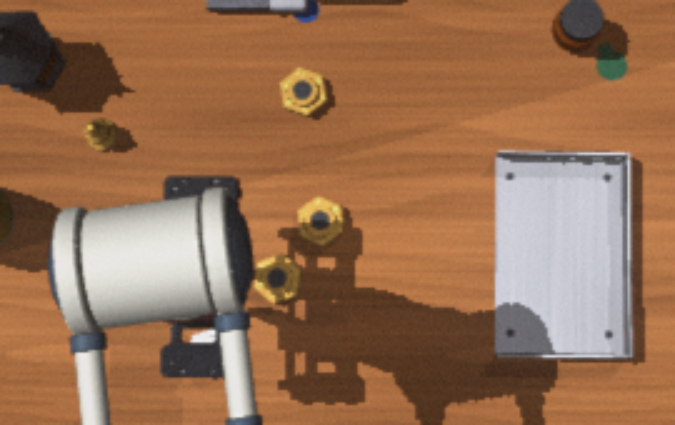

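The tool hovers just behind collar a at (275,278) in the crop, and the lane to the pan is clear. Lowering now.

Request:
{"fn": "send_rows", "kwargs": {
  "deltas": [
    [0,0.002,0.02,0,0.66],
    [0,0.002,0.037,0,0.66],
    [0,0.002,0.045,0,0.66],
    [0,0.002,0.047,0,0.66],
    [0,0.002,0.047,0,0.66]
  ]
}}

```text
clock: 2.25
tool_pos: [0.4787, 0.1026, 0.0146]
tcp_rot: [2.216, 2.226, 0.001]
force: [0.3, -0.3, -0.6]
finger_gap: 0.0297
gripper_force: 0.0
```

```bash
python3 go.py 0.442 -0.22 0.006 90
```

```text
t 2.25 pos [0.4787 0.1026 0.0146] head 90.3 gap 0.03 F [ 0.3 -0.3 -0.6]
delta [-0.3224 -0.0382  0.0085] yaw 0.005
```

Request:
{"fn": "send_rows", "kwargs": {
  "deltas": [
    [0,0,0.007,0,0.66],
    [-0.01,0,0.007,0,0.66],
    [-0.02,0,0.007,0,0.66],
    [-0.03,0,0.007,0,0.66],
    [-0.042,0,0.007,0,0.66],
    [-0.055,-0.001,0.007,0,0.66],
    [-0.07,-0.002,0.007,0,0.66],
    [-0.085,-0.003,0.007,0,0.66]
  ]
}}

```text
clock: 3.05
tool_pos: [0.4756, 0.0159, 0.0069]
tcp_rot: [2.217, 2.225, 0.001]
force: [-0.3, 0.8, 1.2]
finger_gap: 0.0295
gripper_force: 0.4
```

Request:
{"fn": "send_rows", "kwargs": {
  "deltas": [
    [-0.016,-0.002,0,0,0.66],
    [-0.032,-0.004,0,0,0.66],
    [-0.048,-0.006,0,0,0.66],
    [-0.064,-0.008,0,0,0.66],
    [-0.08,-0.011,0,0,0.66],
    [-0.096,-0.014,0,0,0.66],
    [-0.112,-0.017,0,0,0.66],
    [-0.128,-0.02,0,0,0.66]
  ]
}}

```text
clock: 3.85
tool_pos: [0.4558, -0.1123, 0.0069]
tcp_rot: [2.218, 2.225, 0.0]
force: [0.2, 0.5, 0.3]
finger_gap: 0.03
gripper_force: 0.4
```

```bash
python3 go.py 0.442 -0.22 0.006 90
python3 - <<'E'
from rig import *;from h import *
for n in("top","scene"):
    r=get_image(n);cv2.imwrite(f"pics/{n}2.png",r["img"][:,:,::-1])
    print(n,[(np.round(o,1).tolist(),onplane(r,o[:2],.013).round(3)[:2].tolist()) for o in yellow(r["img"])])
E
```

```text
t 3.85 pos [ 0.4558 -0.1123  0.0069] head 90.2 gap 0.03 F [0.2 0.5 0.3]
delta [-0.1077 -0.0141  0.0008] yaw 0.003
top [([423.8, 282.3, 293.5], [0.424, -0.416]), ([257.7, 237.9, 234.0], [0.535, 0.003]), ([541.4, 243.7, 551.5], [0.522, -0.716]), ([250.7, 186.1, 223.5], [0.669, 0.022])]
scene [([291.6, 244.5, 214.0], [0.669, 0.023]), ([306.1, 200.1, 175.5], [0.534, 0.003]), ([191.3, 124.8, 144.5], [0.435, -0.409]), ([92.6, 91.6, 231.0], [0.449, -0.764])]
```

View pics/scene2.png

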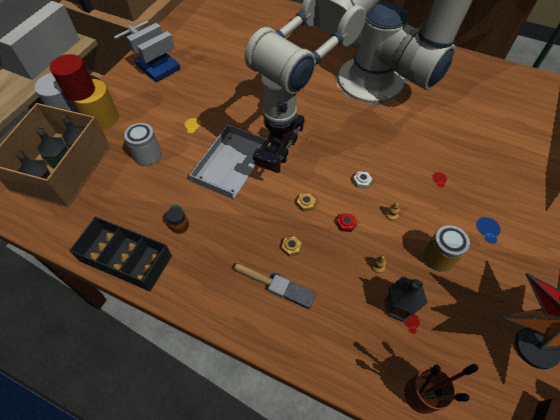

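The scene view shows the gripper at (280,140) just before the pan, with collars b (306,201) and c (292,245) unmoved. Collar a is hidden in front of the fingers. Continuing.

Request:
{"fn": "send_rows", "kwargs": {
  "deltas": [
    [-0.015,-0.003,0,0,0.66],
    [-0.03,-0.006,0,0,0.66],
    [-0.045,-0.009,0,0,0.66],
    [-0.06,-0.012,0,0,0.66],
    [-0.075,-0.014,0,0,0.66],
    [-0.09,-0.014,0,0,0.66],
    [-0.1,-0.014,0,0,0.66],
    [-0.108,-0.014,0,0,0.66]
  ]
}}

```text
clock: 4.75
tool_pos: [0.4426, -0.2195, 0.0066]
tcp_rot: [-2.217, -2.225, -0.0]
force: [-0.2, 1.5, 0.6]
finger_gap: 0.0299
gripper_force: 0.4
```

Request:
{"fn": "send_rows", "kwargs": {
  "deltas": [
    [0.005,0,0,0,0.66],
    [0.03,0,-0.01,0,0.66],
    [0.06,0.01,-0.04,0,0.66],
    [0.1,0.025,-0.06,0,0.66],
    [0.145,0.045,-0.07,0,0.66],
    [0.19,0.06,-0.07,0,0.66],
    [0.235,0.075,-0.07,0,0.66],
    [0.28,0.092,-0.07,0,0.66]
  ]
}}

```text
clock: 5.55
tool_pos: [0.5335, 0.0642, 0.0769]
tcp_rot: [2.216, 2.226, 0.001]
force: [0.6, -1.0, 0.0]
finger_gap: 0.0301
gripper_force: 0.0
```

```bash
cat > look.py <<'E'
import sys
from rig import *;from h import *
for n in("top","scene"):
    r=get_image(n);cv2.imwrite(f"pics/{n}{sys.argv[1]}.png",r["img"][:,:,::-1])
    print(n,[onplane(r,o[:2],.013).round(3)[:2].tolist() for o in yellow(r["img"])])
E
python3 look.py 3;python3 go.py 0.5345 0.056 0.006 90
```

```text
top [[0.423, -0.415], [0.536, 0.005], [0.522, -0.716], [0.669, 0.022]]
scene [[0.669, 0.023], [0.434, -0.408], [0.449, -0.764]]
t 5.65 pos [0.5339 0.0673 0.0764] head 90.6 gap 0.03 F [-1.1 -0.1 -0.1]
delta [-0.0114  0.0005  0.0704] yaw 0.011
```

View pics/top3.png

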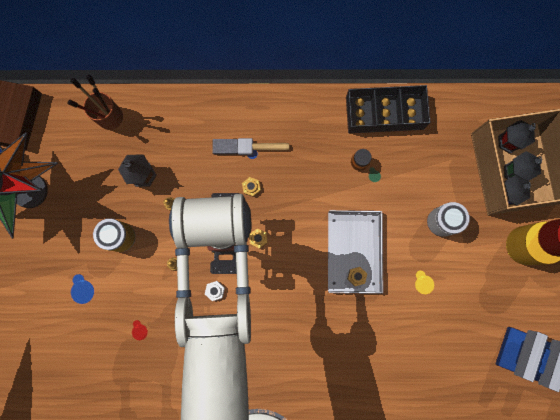

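Collar a lies in the pan at (358,276), in shadow, at about y = -0.25. Now collar b.

Request:
{"fn": "send_rows", "kwargs": {
  "deltas": [
    [-0.009,0.001,0.03,0.005,0.66],
    [-0.009,0.001,0.055,0.01,0.66],
    [-0.009,0.001,0.067,0.01,0.66],
    [-0.009,0.001,0.07,0.01,0.66],
    [-0.018,0.001,0.07,0.01,0.66],
    [-0.027,0.001,0.07,0.01,0.66],
    [-0.037,0.001,0.07,0.01,0.66],
    [-0.049,0.001,0.07,0.01,0.66]
  ]
}}

```text
clock: 6.45
tool_pos: [0.5355, 0.0117, 0.008]
tcp_rot: [2.227, 2.214, 0.003]
force: [0.6, 2.2, 2.0]
finger_gap: 0.0302
gripper_force: 1.2
```

```bash
python3 go.py 0.501 -0.22 0.006 90
```

```text
t 6.45 pos [0.5355 0.0117 0.008 ] head 89.7 gap 0.03 F [0.6 2.2 2. ]
delta [-0.2319 -0.033   0.0018] yaw -0.006
```

Request:
{"fn": "send_rows", "kwargs": {
  "deltas": [
    [-0.015,-0.002,0,0,0.66],
    [-0.03,-0.004,0,0,0.66],
    [-0.046,-0.007,0,0,0.66],
    [-0.062,-0.01,0,0,0.66],
    [-0.078,-0.013,0,0,0.66],
    [-0.094,-0.016,0,0,0.66],
    [-0.11,-0.019,0,0,0.66],
    [-0.126,-0.022,0,0,0.66]
  ]
}}

```text
clock: 7.25
tool_pos: [0.512, -0.1146, 0.0074]
tcp_rot: [2.228, 2.214, 0.002]
force: [1.0, 3.6, 3.4]
finger_gap: 0.0299
gripper_force: 2.4
```

Request:
{"fn": "send_rows", "kwargs": {
  "deltas": [
    [-0.015,-0.003,0,0,0.66],
    [-0.03,-0.006,0,0,0.66],
    [-0.045,-0.009,0,0,0.66],
    [-0.06,-0.012,0,0,0.66],
    [-0.075,-0.012,0,0,0.66],
    [-0.088,-0.012,0,0,0.66],
    [-0.098,-0.012,0,0,0.66],
    [-0.105,-0.012,0,0,0.66]
  ]
}}

```text
clock: 8.05
tool_pos: [0.4989, -0.2193, 0.0069]
tcp_rot: [-2.228, -2.214, -0.0]
force: [-0.4, 5.8, 5.8]
finger_gap: 0.03
gripper_force: 3.7
```

Request:
{"fn": "send_rows", "kwargs": {
  "deltas": [
    [0.005,0,0,0,0.66],
    [0.03,0,-0.01,0,0.66],
    [0.06,0.01,-0.04,0,0.66],
    [0.1,0.035,-0.06,0,0.66],
    [0.14,0.065,-0.07,0,0.66],
    [0.175,0.095,-0.07,0,0.66],
    [0.215,0.125,-0.07,0,0.66],
    [0.25,0.155,-0.07,0,0.66]
  ]
}}

```text
clock: 8.85
tool_pos: [0.6561, 0.032, 0.0756]
tcp_rot: [-2.228, -2.215, 0.003]
force: [1.3, -0.5, -0.3]
finger_gap: 0.03
gripper_force: 0.0
```

```bash
python3 look.py 4;python3 go.py 0.706 0.067 0.076 50
```

```text
top [[0.423, -0.415], [0.443, -0.241], [0.497, -0.245], [0.522, -0.716]]
scene [[0.682, 0.023], [0.48, -0.239], [0.434, -0.408], [0.449, -0.764]]
t 8.95 pos [0.6568 0.0348 0.0734] head 89.9 gap 0.03 F [-0.1 -0.5  0.1]
delta [ 0.0323  0.0492 -0.0028] yaw 0.697
```

View pics/top4.png

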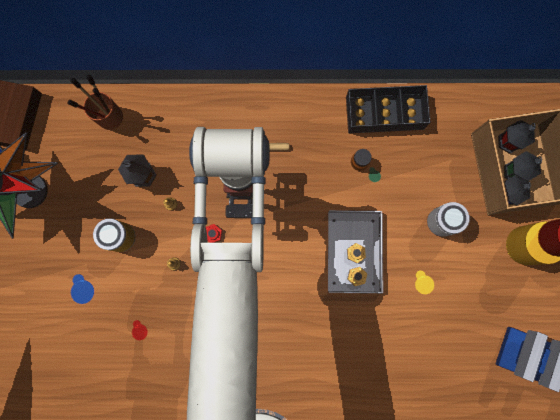

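The pan holds a (358,277) and b (357,254), both flat. Collar c is untouched under the gripper. I'll go behind c, turned 42°, and sweep it diagonally first to avoid the pan's side wall.

Request:
{"fn": "send_rows", "kwargs": {
  "deltas": [
    [0.01,0.015,0,0.14,0.66],
    [0.02,0.032,0,0.28,0.66],
    [0.026,0.047,0,0.42,0.66],
    [0.026,0.047,0,0.56,0.66],
    [0.026,0.047,0,0.7,0.66],
    [0.026,0.047,0,0.733,0.66],
    [0.026,0.047,0,0.733,0.66]
  ]
}}

```text
clock: 9.65
tool_pos: [0.7022, 0.0552, 0.0755]
tcp_rot: [2.874, 1.268, -0.004]
force: [0.5, 0.0, -0.1]
finger_gap: 0.0302
gripper_force: 0.0
```

```bash
python3 look.py 5;python3 go.py 0.703 0.060 0.01 48
```

```text
top [[0.423, -0.415], [0.522, -0.716]]
scene [[0.434, -0.408], [0.449, -0.766]]
t 9.75 pos [0.7024 0.0556 0.0759] head 47.7 gap 0.03 F [-0.1  0.3  0.3]
delta [ 0.0038 -0.0025  0.0659] yaw -0.005
```

Request:
{"fn": "send_rows", "kwargs": {
  "deltas": [
    [0.006,-0.002,0.02,0,0.66],
    [0.006,-0.002,0.04,0,0.66],
    [0.006,-0.002,0.058,0,0.66],
    [0.006,-0.002,0.066,0,0.66],
    [-0.002,-0.002,0.066,0,0.66],
    [-0.01,-0.002,0.066,0,0.66],
    [-0.02,-0.002,0.066,0,0.66],
    [-0.032,-0.002,0.066,0,0.66]
  ]
}}

```text
clock: 10.55
tool_pos: [0.6801, 0.0334, 0.0122]
tcp_rot: [2.873, 1.269, 0.004]
force: [0.8, 0.5, 0.4]
finger_gap: 0.0302
gripper_force: 0.5
```

```bash
python3 go.py 0.58 -0.078 0.01 48; python3 look.py 6
```

```text
t 10.55 pos [0.6801 0.0334 0.0122] head 47.7 gap 0.03 F [0.8 0.5 0.4]
delta [-0.1498  0.0011  0.0019] yaw -0.006
top [[0.423, -0.415], [0.522, -0.716]]
scene [[0.434, -0.408], [0.449, -0.764]]
```

Request:
{"fn": "send_rows", "kwargs": {
  "deltas": [
    [-0.013,0,0,0,0.66],
    [-0.026,0,0,0,0.66],
    [-0.039,0,0,0,0.66],
    [-0.052,0,0,0,0.66],
    [-0.065,0,0,0,0.66],
    [-0.078,0,0,0,0.66],
    [-0.091,0,0,0,0.66],
    [-0.104,0,0,0,0.66]
  ]
}}

```text
clock: 11.45
tool_pos: [0.6092, -0.0435, 0.0108]
tcp_rot: [2.874, 1.269, 0.001]
force: [1.2, 2.2, 2.9]
finger_gap: 0.0299
gripper_force: 1.7
```

Request:
{"fn": "send_rows", "kwargs": {
  "deltas": [
    [-0.012,0,0,0,0.66],
    [-0.024,0,0,0,0.66],
    [-0.034,0,0,0,0.66],
    [-0.042,0,0,0,0.66],
    [-0.046,0,0,0,0.66],
    [-0.03,0,0,0,0.66],
    [-0.015,0,-0.01,0,0.66],
    [0.01,0,-0.05,0,0.66]
  ]
}}

```text
clock: 12.25
tool_pos: [0.6132, -0.0346, 0.0544]
tcp_rot: [-2.869, -1.265, 0.018]
force: [0.9, 0.7, 0.1]
finger_gap: 0.0302
gripper_force: 0.0
```

Request:
{"fn": "send_rows", "kwargs": {
  "deltas": [
    [0.04,0,-0.03,-0.12,0.66],
    [0.07,0,-0.03,-0.24,0.66],
    [0.09,0,-0.03,-0.36,0.66],
    [0.09,0,-0.03,-0.5,0.66],
    [0.09,0,-0.03,-0.64,0.66],
    [0.09,0,-0.03,-0.739,0.66]
  ]
}}

```text
clock: 12.85
tool_pos: [0.6772, 0.0326, 0.0889]
tcp_rot: [-2.213, -2.227, 0.003]
force: [-0.3, 0.1, 1.0]
finger_gap: 0.0298
gripper_force: 0.0
```

```bash
python3 look.py 7; python3 go.py 0.56 -0.045 0.01 90
```

```text
top [[0.423, -0.415], [0.497, -0.247], [0.544, -0.096], [0.522, -0.716]]
scene [[0.499, -0.246], [0.434, -0.408], [0.448, -0.765]]
t 12.95 pos [0.6771 0.0323 0.0892] head 90.1 gap 0.03 F [ 1.5 -0.1 -0.5]
delta [-0.0771 -0.1171  0.0795] yaw 0.002
```

View pics/top7.png

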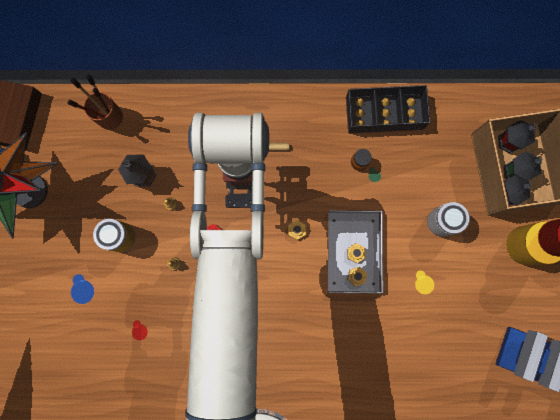

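c has moved to about (297,230), in front of the pan. I'll pin it by its dark bore.

Run:
```python
from rig import *;from h import *
r=get_image("top");i=r["img"]
h=cv2.cvtColor(i,cv2.COLOR_RGB2HSV)[215:248,282:314]
m=cv2.inRange(h,(18,130,40),(35,255,255))
m[:, :]=cv2.morphologyEx(m,cv2.MORPH_CLOSE,np.ones((5,5)))
c=max(cv2.findContours(m,0,1)[0],key=cv2.contourArea);q=cv2.moments(cv2.convexHull(c))
uv=(282+q["m10"]/q["m00"],215+q["m01"]/q["m00"]);print(cv2.contourArea(c),uv,onplane(r,uv,.013))
```

```text
216.0 (296.507215007215, 229.97619047619048) [ 0.55519432 -0.09586984  0.013     ]
```

Request:
{"fn": "send_rows", "kwargs": {
  "deltas": [
    [-0.025,-0.04,0,0,0.66],
    [-0.05,-0.08,0,0,0.66],
    [-0.073,-0.12,0.01,0,0.66],
    [-0.073,-0.122,0.035,0,0.66],
    [-0.073,-0.122,0.06,0,0.66],
    [-0.073,-0.122,0.075,0,0.66],
    [-0.073,-0.122,0.079,0,0.66],
    [-0.073,-0.122,0.079,0,0.66]
  ]
}}

```text
clock: 13.8
tool_pos: [0.5552, -0.0415, 0.0112]
tcp_rot: [-2.221, -2.22, 0.001]
force: [-0.7, 0.7, -0.3]
finger_gap: 0.0302
gripper_force: 0.0
```

```bash
python3 go.py 0.558 -0.22 0.01 90
```

```text
t 13.8 pos [ 0.5552 -0.0415  0.0112] head 90.0 gap 0.03 F [-0.7  0.7 -0.3]
delta [-0.1785  0.0029  0.0011] yaw -0.001
```

Request:
{"fn": "send_rows", "kwargs": {
  "deltas": [
    [-0.008,0,0,0,0.66],
    [-0.016,0,0,0,0.66],
    [-0.025,0,0,0,0.66],
    [-0.036,0.001,0,0,0.66],
    [-0.048,0.001,0,0,0.66],
    [-0.062,0.002,0,0,0.66],
    [-0.076,0.002,0,0,0.66],
    [-0.09,0.003,0,0,0.66]
  ]
}}

```text
clock: 14.6
tool_pos: [0.5582, -0.1331, 0.0118]
tcp_rot: [2.222, 2.221, 0.0]
force: [-0.1, 1.5, 1.0]
finger_gap: 0.03
gripper_force: 1.3
```

Request:
{"fn": "send_rows", "kwargs": {
  "deltas": [
    [-0.013,0,0,0,0.66],
    [-0.026,0,0,0,0.66],
    [-0.039,0,0,0,0.66],
    [-0.052,0,0,0,0.66],
    [-0.064,0,0,0,0.66],
    [-0.075,0,0,0,0.66],
    [-0.083,0,0,0,0.66],
    [-0.088,0,0,0,0.66]
  ]
}}

```text
clock: 15.4
tool_pos: [0.5582, -0.2206, 0.0116]
tcp_rot: [-2.222, -2.221, -0.0]
force: [0.1, 2.3, 3.3]
finger_gap: 0.0296
gripper_force: 1.7
```

Request:
{"fn": "send_rows", "kwargs": {
  "deltas": [
    [0.005,0,0,0,0.66],
    [0.03,0,-0.005,0,0.66],
    [0.06,0,-0.04,0,0.66],
    [0.1,0,-0.08,0,0.66],
    [0.15,0,-0.12,0,0.66],
    [0.2,0,-0.14,0,0.66],
    [0.25,0,-0.15,0,0.66],
    [0.3,0,-0.15,0,0.66]
  ]
}}

```text
clock: 16.2
tool_pos: [0.5585, 0.0586, 0.1617]
tcp_rot: [2.22, 2.219, 0.003]
force: [0.4, 0.4, -0.1]
finger_gap: 0.0298
gripper_force: 0.0
```

```bash
python3 look.py 8; python3 go.py
```

```text
top [[0.423, -0.415], [0.522, -0.716], [0.541, -0.248]]
scene [[0.54, -0.248], [0.434, -0.408], [0.449, -0.765]]
t 16.3 pos [0.5579 0.0627 0.1605] head 90.4 gap 0.03 F [-0.  -0.6  0.8]
```

View pics/top8.png

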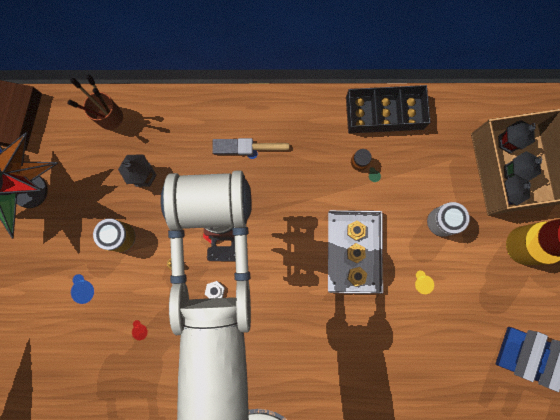

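View pics/scene8.png

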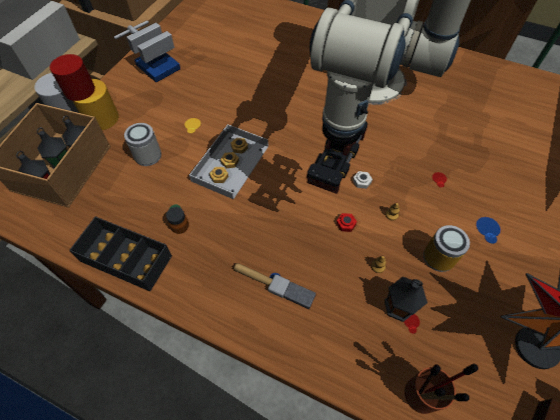

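All three collars lie flat in the pan, at top-view (357,231), (357,254) and (358,277). They sit at about y = -0.25, which is 70 mm behind the front edge. The bystanders are unmoved and the arm is clear, so I'm handing in.

```bash
python3 -c "
from rig import *;print(job_done())"
```

```text
the job is handed in; nothing more can be done
None
```

I swept all three brass collars into the scrap pan, where they lie flat about 70 mm behind the open front edge; the bystanders look unmoved, and I handed the job in at about 16 s (no verdict was returned).

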